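# Tip the milk frother out of its storage tube

### The job

Get the milk frother out for the coffee: press down the mouth of the tipping storage tube so that the frother inside slides forward and its handle sticks out, then let the tube swing back level. Draw the frother right out by its handle and lay it gently on the trivet, the handle flat on the middle of it. Do not let the frother drop on the worktop, and leave the other things where they are.

Things in the scene. Friction and masses are not known exactly. Their poses are not given: they have to be found in the camera images.
- stand: fixed dark steel stand of the tipping tube. Origin: at worktop height straight below the pivot; x level along the tube to its mouth. Two cheeks (34 mm wide, outer faces 38 mm off the axis, 115 mm high) hold the pivot 100 mm above the worktop. A tongue 56 mm wide with a rubber pad 15 mm high runs out under the mouth to an upturned catch (x = 107 to 148 mm, 64 mm high) that stops the handle
- tube (a joint): tipping angle of the round steel tube: 0 level (at rest), grows as the mouth goes down, stop at 0.55 rad. Outer diameter 52 mm, bore 44 mm; mouth 75 mm before the pivot, closed end 172 mm behind; top 126 mm above the worktop when level. Closed-end heavy: swings back level by itself when let go, also with the handle sticking out. The frother starts to slide at 0.2 to 0.35 rad
- tube_press (a point): point on top of the tube, 60 mm before the pivot (15 mm behind the mouth rim): a good place to press. About 4 to 7 N straight down tip the tube; pressed at this spot with fingertips the tube reaches its stop when they are 94 to 101 mm above the worktop. Press on to near the stop without dawdling and hold about a second
- tube_mouth (a point): centre of the tube's open mouth, on the tube's axis; x points out of the mouth along the axis. The pivot lies 75 mm behind it
- frother: battery milk frother, 193 mm long, 0.1 kg: black handle 116 x 30 x 22 mm (z across the 22), then a thin wand with a 20 mm whisk. Origin: middle of the handle; x to its butt (plain end). At first wholly in the tube, lying flat, handle to the mouth, butt 25 to 43 mm inside, 9 mm below the tube's axis. After a full tip 50 to 75 mm of handle stick out
- frother_butt (a point): middle of the handle's butt end, 58 mm from the frother's origin
- frother_whisk (a point): tip of the frother's whisk, 135 mm from its origin on the other side
- trivet: flat green openwork silicone trivet, 187 mm across, loose; its top is 10 to 11 mm above the worktop. Origin: centre of its underside
- cup: white mug, 80 mm wide, 85 mm high, bystander; origin at its foot
- teaspoon: steel teaspoon, 130 mm long, lying near the front edge, bystander; origin at its middle
- jam_portion: small jam portion tub, 38x46x18 mm, bystander; origin under its middle
- capsule: dark coffee capsule, 34 mm wide, 30 mm high, bystander; origin under its middle
- vinegar_bottle: bottle with a dark red cap, 63 mm wide, 195 mm high, at the back, bystander; origin under its middle. It stands under the wall cabinets, whose closed fronts hang about 0.63 m ahead of the robot and whose undersides are about 0.59 m above the worktop: keep wrist and forearm clear of them
- tea_drum: round green drum with a clear cap, 75 mm wide, 102 mm high, at the back, bystander; origin under its middle

How it is judged:
On the way, in this order (a step that is already met when the one before it is completed fails the run):
1. with the tube tipped mouth-down, the frother has slid so that its handle sticks out of the mouth while the rest is still inside, the gripper not touching the frother (value of joint tube above 0.25 rad and x of frother_butt in the frame of tube_mouth above 0.025 m and x of frother_whisk in the frame of tube_mouth below -0.005 m and contact force between the fingers and frother below 0.3 N), for 0.2 s.
2. the tube is back about level, the handle still sticking out (value of joint tube below 0.1 rad and x of frother_butt in the frame of tube_mouth above 0.02 m and x of frother_whisk in the frame of tube_mouth below -0.002 m), for 0.2 s.
3. the frother, held in the fingers, is drawn right out of the tube (x of frother_whisk in the frame of tube_mouth above 0.003 m and contact force between the fingers and frother above 0.5 N and height (world z) of frother above 0.035 m), for 0.1 s.
At the end, for the whole second after the job is handed in: the frother lies at rest on the trivet, its handle flat (within 0.12 rad of level) and the handle's middle within 30 mm of the trivet's centre; the tube hangs level again (under 0.06 rad) (horizontal distance between frother and trivet below 0.03 m and height (world z) of frother between 0.017 and 0.03 m and angle between frother's own x axis and vertical between 1.45 and 1.69 rad and linear speed of frother below 0.02 m/s and value of joint tube below 0.06 rad); the robot touches nothing.
It fails at once if the frother drops on the worktop (height (world z) of frother below 0.015 m).
It fails at once if the frother is dropped on the trivet from more than about 15 mm instead of being laid down (horizontal distance between frother and trivet below 0.1 m and linear speed of frother above 0.55 m/s and contact force between the fingers and frother below 0.1 N).
It fails at once if another thing is shifted by more than 30 mm (distance of any of cup, teaspoon, jam_portion, capsule, vinegar_bottle, tea_drum from where it was at the start of the episode above 0.03 m).
It also fails if it takes over 48 s, if anything falls off the work surface, if the arm or the gripper's body presses on something with over 40 N, if the wrist force passes 120 N, or if a joint passes its speed limit or range.

### The arm

A 6-joint arm with a two-finger parallel gripper is mounted at the origin on a cart in front of the work surface, level with it; the furniture and walls round the work are solid. World frame = base frame: x ahead of the robot, y to its left, z up, the work surface at z = 0. Lengths are in m, angles in rad, forces in N, time in s.
With the tool pointing down it reaches from about 0.35 to 0.975 m from the base axis. Payload 4.9 kg.
Tool frame: the origin (TCP) lies at the very end of the fingers, on their centre line; the grasp point (between the pads) lies 19 mm behind it; y points along the fingers, z is the direction in which the jaws open and shut, and the axes are right-handed (so a half turn about y gives the same grasp; the last joint's range is limited). The gripper opens to 85 mm and grips with 20 to 120 N. Pads are 22 mm wide; open, the fingers measure 114 mm over their backs; the gripper's body (76 mm by 85 mm) begins 54 mm behind the grasp point. The pads swing forward as they close: fully open they stand 13 mm farther back than shut.
Start: joints at [-1.468, 0.053, 1.613, -0, 1.476, -0.119], TCP at [0.137, -0.61, 0.231] pointing down, gripper open.
Joint ranges: [-3.01, 3.01], [-1.01, 2.22], [0.06, 2.58], [-1.02, 4.17], [0.09, 2.62], [-3.14, 3.14]. Speed limits (rad/s): [2.57, 2.57, 3.14, 3.14, 3.14, 3.14].

### API

Orientations are given as a unit quaternion [w, x, y, z].
In Python, from cell import ctrl, optics, workorder gives the robot as it stands. The module is installed in compiled form; this text tells all that it offers.
- The arm moves only by the shell command python3 -m pendant 'ROWS' [FORCE]. ROWS is JSON, a list of rows, each a list of 3 entries, a list of its own where there are three numbers: the shift along the world's x, y, z in m, then the turn about the world's z in rad, then the opening in per cent of the stroke, from 0 (shut) to 100 (fully open). A call has 1 to 10 rows; each row is the pose to reach, as a shift and turn from the pose measured when the call began; what a row does not reach only later rows make up. A row lasts 1/10 s, in which the tool goes at most 50 mm and 8.59 degrees, less where a joint would pass 70% of its speed; a pose out of reach is approached as far as the arm can. A call with a gripper value outside its range is refused whole. The fingers move at their own pace and stop on an object; FORCE is the grip in N (left out, the last holds). Time passes only in rows, so rows that repeat a pose let the fingers close. It gives the time, the measured TCP pose, the force and the opening at its end, in the units of the state.
- ctrl.observe(): the state, without advancing time (a new reading comes with each control period).
- optics.camera(name): name is "side" or "top"; returns a dict with "color" (420x560x3 uint8, red, green, blue), "vfov" (degrees; the focal length in pixels is half the picture's height over the tangent of half this angle, whatever the lens; pixels are square), "cx", "cy" (the principal point, pixels), "rvec" (rotation vector, rad) and "tvec" (3), from world to camera coordinates, as OpenCV has them. Camera axes: x right, y down, z forward; pixel columns grow to the right and rows downward; lengths in m; the calibration is good to about 2 mm. A picture is of the moment at which its call begins. There is no depth.
- workorder.close_job(): hands the job in, once; it reports no verdict.
The state is a dict: "time_s": time; "q": joint angles; "joint_velocities": joint speeds; "effort": joint torques, N m; "tool_pos": TCP position; "ee_rot": TCP orientation; "contact_force": force on the tool from outside, world axes, zero at the start; "wrist_torque": the same for the moment, N m; "width": finger opening in m.
Only numpy, scipy, OpenCV 4.12 (cv2) and the standard library are available. Lean on these libraries where they do the work, as an engineer would, in place of code of your own. Each camera call takes 0.05 s, during which the arm holds its last target.

## Working session

There is one attempt and no reset: what is moved stays moved. The work goes in short steps, Python scripts to look and compute and a shell command to move; the robot and the scene stay as the last step left them, time stands still between calls to the robot, and variables do not carry over. Pictures are saved under pics/ and viewed, and the job is handed in when it is done.

```bash
mkdir -p pics; cat > h.py <<'E'
import numpy as np, cv2
from cell import ctrl, optics, workorder
def cam(n):
    c=optics.camera(n); h,w=c["color"].shape[:2]
    f=h/2/np.tan(np.radians(c["vfov"])/2)
    c["K"]=np.array([[f,0,c["cx"]],[0,f,c["cy"]],[0,0,1]]); c["R"]=cv2.Rodrigues(np.array(c["rvec"],float))[0]; c["t"]=np.array(c["tvec"],float).ravel()
    c["C"]=-c["R"].T@c["t"]; return c
def ray(c,u,v):
    d=c["R"].T@np.linalg.inv(c["K"])@np.array([u,v,1.]); return d/np.linalg.norm(d)
def onz(c,u,v,z):
    d=ray(c,u,v); return c["C"]+d*(z-c["C"][2])/d[2]
def proj(c,P):
    p=c["K"]@(c["R"]@np.asarray(P,float)+c["t"]); return p[:2]/p[2]
def two(c1,p1,c2,p2):
    d1,d2=ray(c1,*p1),ray(c2,*p2); A=np.stack([d1,-d2],1); s=np.linalg.lstsq(A,c2["C"]-c1["C"],rcond=None)[0]
    a=c1["C"]+s[0]*d1;b=c2["C"]+s[1]*d2; return (a+b)/2,np.linalg.norm(a-b)
def save(c,n,crop=None,k=1):
    im=c["color"][...,::-1]
    if crop: x0,y0,x1,y1=crop; im=im[y0:y1,x0:x1]
    if k!=1: im=cv2.resize(im,None,fx=k,fy=k,interpolation=cv2.INTER_CUBIC)
    cv2.imwrite("pics/"+n+".png",im)
E
python3 - <<'E'
from h import *
for n in("side","top"):
    c=cam(n); save(c,n+"0"); print(n,c["vfov"],c["cx"],c["cy"],c["C"],c["R"][2])
    np.save(n+"0.npy",c["color"])
s=ctrl.observe(); print(s)
E
```

```text
side 47.45852424381484 279.69609410323255 215.58615332189163 [ 0.43059211 -0.65178138  0.57002607] [ 0.16675999  0.88338896 -0.43796695]
top 49.736421488322435 276.9375719608216 206.14473847990467 [0.42528309 0.29816315 1.0374655 ] [ 0.16049284  0.00367343 -0.98703017]
{'time_s': 0.1, 'q': array([-1.46800776e+00,  5.33028588e-02,  1.61416591e+00,  2.34313308e-05,
        1.47604557e+00, -1.18980992e-01]), 'joint_velocities': array([ 0.00035649, -0.00107503, -0.00186997,  0.00015292,  0.00068389,
        0.00095867]), 'effort': array([-3.40662182e-04, -3.94900775e+01, -3.71365070e+01, -1.38782966e-04,
        3.89389606e-03,  2.02199874e-05]), 'tool_pos': array([ 0.13743115, -0.60910905,  0.23017302]), 'ee_rot': array([ 0.07825972, -0.07823223,  0.70344323, -0.70208458]), 'contact_force': array([ 0.25234406, -0.155344  , -1.22982442]), 'wrist_torque': array([-0.0188041 , -0.04258815,  0.01269527]), 'width': 0.08547222702577428}
```

View pics/side0.png

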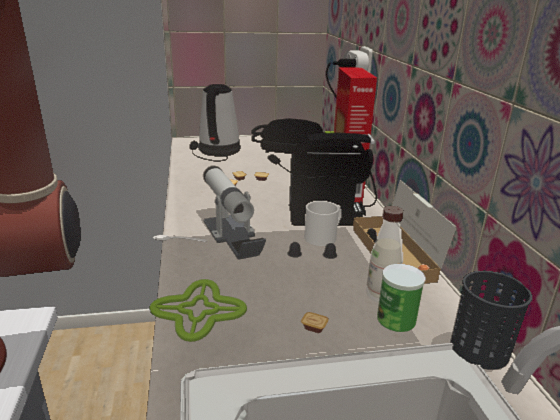

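View pics/top0.png

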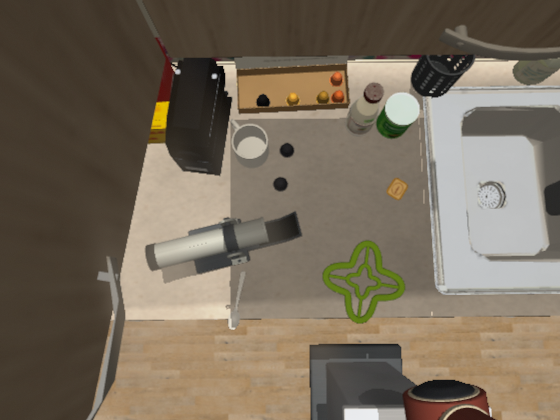

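```bash
python3 - <<'E'
from h import *
c=cam("top"); save(c,"t1",(130,190,310,320),4.4)
c=cam("side"); save(c,"s1",(180,150,300,270),5)
E
```

```text
(no output)
```

View pics/t1.png

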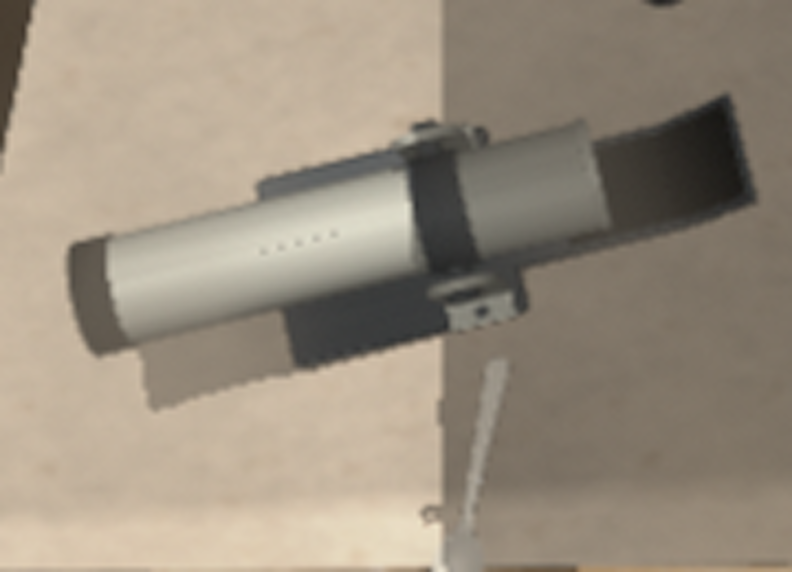

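View pics/s1.png

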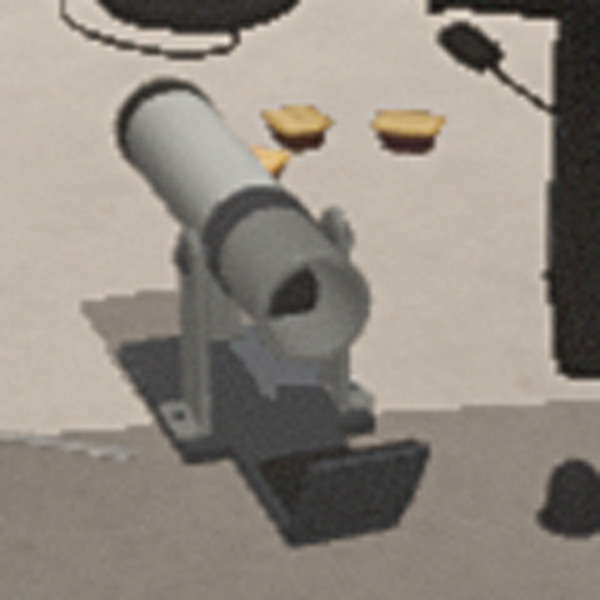

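```bash
python3 - <<'E'
from h import *
c=cam("top"); s=cam("side")
T=lambda x,y:(130+(x+.5)/4.4-.5,190+(y+.5)/4.4-.5)
S=lambda x,y:(180+(x+.5)/5-.5,150+(y+.5)/5-.5)
for p in [(583,120),(608,230),(68,250),(100,355)]: print(p,onz(c,*T(*p),.1).round(4))
m=onz(c,*T(595.5,175),.1); e=onz(c,*T(84,303),.1); print("mouth",m,"end",e,np.linalg.norm(m-e),"yaw",np.arctan2(*(m-e)[1::-1]))
print("2view mouth",two(c,T(595.5,175),s,S(317,305)))
# catch top corners z=.064
for p in [(730,95),(757,203)]: print("catch",onz(c,*T(*p),.064).round(4))
for p in [(312,460),(428,443)]: print("catch side",onz(s,*S(*p),.064).round(4))
# trivet
for n,k in(("top",c),("side",s)):
    hsv=cv2.cvtColor(k["color"],cv2.COLOR_RGB2HSV); mk=cv2.inRange(hsv,(30,120,50),(50,255,255))
    if n=="top": mk[:230]=0
    else: mk[:,260:]=0
    nn,l,st,ce=cv2.connectedComponentsWithStats(mk)
    i=1+np.argmax(st[1:,4]); ys,xs=np.where(l==i)
    P=np.array([onz(k,x,y,.0105)[:2] for x,y in zip(xs,ys)])
    r=cv2.minAreaRect(P.astype(np.float32)*1000); mc=cv2.minEnclosingCircle(P.astype(np.float32)*1000)
    print(n,st[i],"mean",P.mean(0),"rect",r,"circ",mc, P.min(0),P.max(0))
E
```

```text
(583, 120) [0.5553 0.3328 0.1   ]
(608, 230) [0.503  0.3213 0.1   ]
(68, 250) [0.4962 0.5754 0.1   ]
(100, 355) [0.4471 0.5587 0.1   ]
mouth [0.52902732 0.32705408 0.1       ] end [0.47131434 0.56699102 0.1       ] 0.2467803112002901 yaw -1.334746527662135
2view mouth (array([0.5294655 , 0.32695003, 0.10234276]), np.float64(0.001388099708753604))
catch [0.572  0.2615 0.064 ]
catch [0.5184 0.2492 0.064 ]
catch side [0.5198 0.252  0.064 ]
catch side [0.5719 0.2608 0.064 ]
top [ 323  241   82   83 2142] mean [0.4204789  0.11075608] rect ((420.6082763671875, 111.01663208007812), (145.18161010742188, 145.90615844726562), 35.114810943603516) circ ((420.55535888671875, 110.7624740600586), 91.86196899414062) [0.32963506 0.02029571] [0.51015347 0.20065617]
side [ 150  279   97   62 2223] mean [0.41924213 0.09819978] rect ((420.3034362792969, 103.48896789550781), (147.5790252685547, 150.16641235351562), 34.806766510009766) circ ((418.6466979980469, 104.94276428222656), 94.83203125) [0.33006264 0.01029172] [0.51037118 0.19810005]
```

```bash
python3 - <<'E'
from h import *
from scipy.spatial.transform import Rotation as Ro
s=ctrl.observe(); q=s["ee_rot"]; R=Ro.from_quat([*q[1:],q[0]]).as_matrix(); print(R.round(3))
j=np.arctan2(R[1,2],R[0,2]); print("jaw ang",j,"turns to 0.236:",[(0.236-j+k*np.pi) for k in(-1,0,1)])
c=cam("top")
for n,p,z in [("bottle cap",(373,92),.195),("drum",(401,109),.102),("cup",(250,142),.085),("caps1",(287,150),.03),("caps2",(280,184),.03),("jam",(397,189),.018),("spoon a",(233,325),.005),("spoon b",(243,272),.005)]: print(n,onz(c,*p,z).round(3))
E
```

```text
[[-0.976 -0.     0.22 ]
 [-0.22   0.001 -0.976]
 [-0.    -1.    -0.001]]
jaw ang -1.3490614708926651 turns to 0.236: [np.float64(-1.556531182697128), np.float64(1.5850614708926651), np.float64(4.726654124482458)]
bottle cap [0.787 0.111 0.195]
drum [0.787 0.031 0.102]
cup [0.723 0.359 0.085]
caps1 [0.72  0.277 0.03 ]
caps2 [0.64  0.294 0.03 ]
jam [0.628 0.027 0.018]
spoon a [0.327 0.402 0.005]
spoon b [0.443 0.38  0.005]
```

```bash
python3 -m pendant '[[[0.03,0.04,0.01],0.1,0],[[0.06,0.076,0.02],0.22,0],[[0.09,0.115,0.02],0.34,0],[[0.12,0.153,0.02],0.45,0],[[0.15,0.191,0.02],0.55,0],[[0.18,0.229,0.02],0.65,0],[[0.21,0.267,0.02],0.75,0],[[0.24,0.305,0.02],0.85,0],[[0.265,0.34,0.02],0.93,0],[[0.28,0.36,0.02],1.0,0]]' 30
```

```text
time_s: 1.35
tool_pos: [0.4188, -0.247, 0.2513]
ee_rot: [-0.407, 0.407, -0.578, 0.578]
contact_force: [-0.5, 0.0, -0.6]
width: -0.0
```

```bash
python3 -m pendant '[[[0.01,0.045,0],0.08,0],[[0.02,0.09,0],0.16,0],[[0.03,0.135,0],0.24,0],[[0.04,0.18,0],0.32,0],[[0.05,0.225,0],0.4,0],[[0.06,0.27,0],0.46,0],[[0.07,0.315,0],0.5,0],[[0.08,0.36,0],0.54,0],[[0.085,0.4,0],0.57,0],[[0.09,0.43,0],0.585,0]]'; python3 - <<'E'
from h import *
s=ctrl.observe(); print(s["tool_pos"],s["q"],s["contact_force"]); a=np.array([np.cos(-1.335),np.sin(-1.335)])
print(np.array([.529,.327])-.015*a-s["tool_pos"][:2])
E
```

```text
time_s: 2.35
tool_pos: [0.5086, 0.1855, 0.2513]
ee_rot: [0.558, -0.557, 0.435, -0.435]
contact_force: [-0.8, -0.8, 0.4]
width: 0.0001
[0.50863781 0.18549632 0.25133189] [ 2.11842207e-01 -1.59682208e-01  1.78392280e+00  7.26493262e-04
  1.51680637e+00 -3.26507868e-02] [-0.75251836 -0.8487643   0.42456995]
[0.01685793 0.15608861]
```

```bash
python3 -m pendant '[[[0.005,0.04,-0.02],0,0],[[0.01,0.08,-0.04],0,0],[[0.014,0.12,-0.06],-0.005,0],[[0.016,0.145,-0.08],-0.009,0],[[0.017,0.156,-0.1],-0.009,0],[[0.017,0.156,-0.106],-0.009,0],[[0.017,0.156,-0.106],-0.009,0]]'; python3 - <<'E'
from h import *
c=cam("side"); save(c,"s2",(180,100,340,270),3.5); c=cam("top"); save(c,"t2",(130,150,330,320),3.5)
s=ctrl.observe(); print(s["tool_pos"],s["q"],s["contact_force"])
E
```

```text
time_s: 3.05
tool_pos: [0.5248, 0.3409, 0.1439]
ee_rot: [-0.555, 0.556, -0.438, 0.437]
contact_force: [-0.7, -1.0, -0.0]
width: 0.0001
[0.52621317 0.34096379 0.14641951] [4.56157471e-01 1.20673869e-01 1.68564731e+00 3.79278775e-04
 1.33332716e+00 2.21425109e-01] [0.61992432 0.1909608  0.08224853]
```

View pics/s2.png

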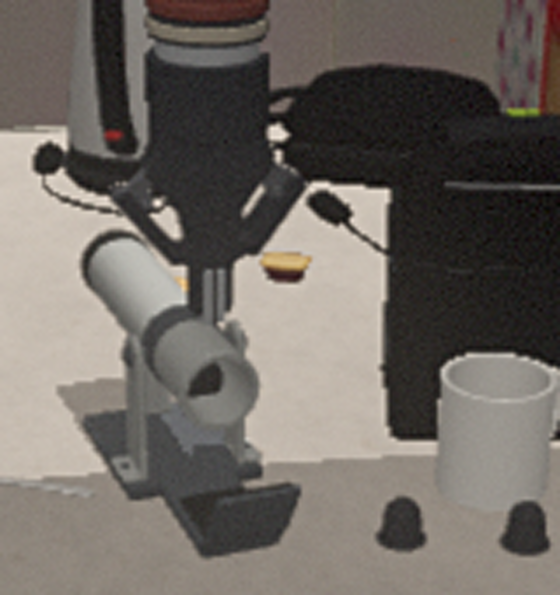

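View pics/t2.png

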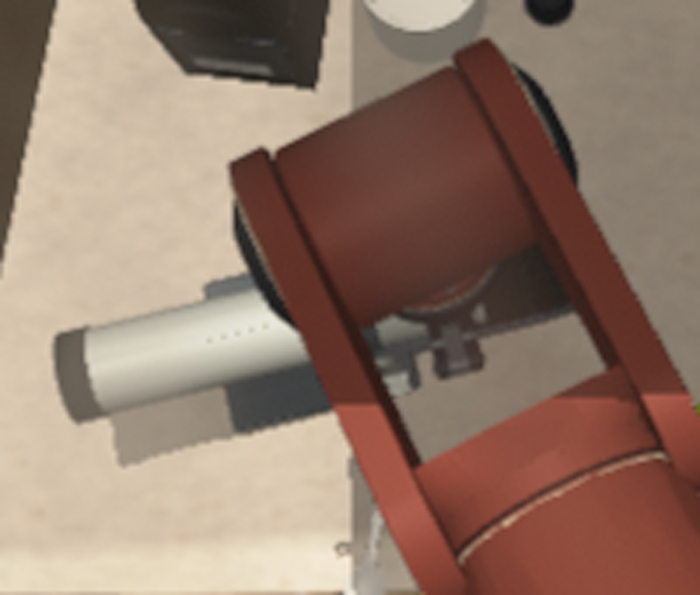

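```bash
python3 -m pendant '[[[0,0,-0.012],0,0],[[0,0,-0.025],0,0],[[0,0,-0.036],0,0],[[0,0,-0.043],0,0],[[0,0,-0.045],0,0],[[0,0,-0.045],0,0]]'; python3 - <<'E'
from h import *
c=cam("side"); save(c,"s3",(180,100,340,270),3.5)
s=ctrl.observe(); print(s["tool_pos"],s["contact_force"])
E
```

```text
time_s: 3.75
tool_pos: [0.5272, 0.3395, 0.1013]
ee_rot: [0.555, -0.554, 0.437, -0.439]
contact_force: [1.6, -3.5, 2.6]
width: 0.0002
[0.52700227 0.33975207 0.10141994] [ 2.99815007 -3.32580063  2.01968868]
```

View pics/s3.png

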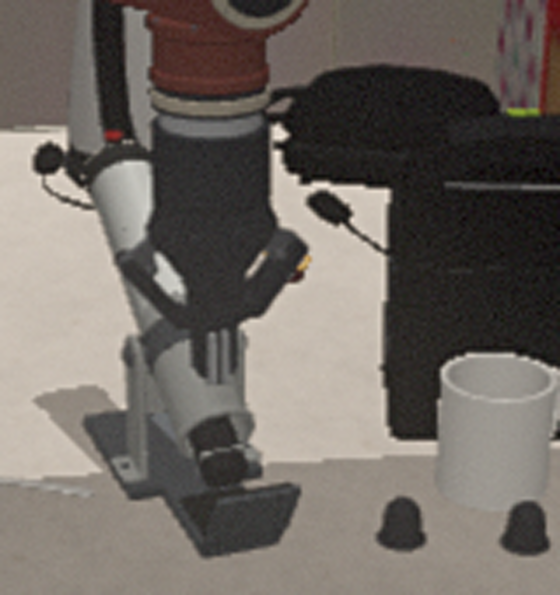

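```bash
python3 -m pendant '[[[0,0,-0.002],0,0],[[0,0,-0.003],0,0],[[0,0,-0.003],0,0],[[0,0,-0.003],0,0],[[0,0,-0.003],0,0],[[0,0,-0.003],0,0],[[0,0,-0.003],0,0],[[0,0,-0.003],0,0]]'; python3 - <<'E'
from h import *
c=cam("side"); save(c,"s4",(180,100,340,270),3.5)
s=ctrl.observe(); print(s["tool_pos"],s["contact_force"])
E
```

```text
time_s: 4.6
tool_pos: [0.5272, 0.3397, 0.0988]
ee_rot: [0.556, -0.554, 0.437, -0.439]
contact_force: [-0.1, -3.3, 4.6]
width: 0.0
[0.52717433 0.33969517 0.09887508] [-0.30922794 -3.54988821  5.06223332]
```

View pics/s4.png

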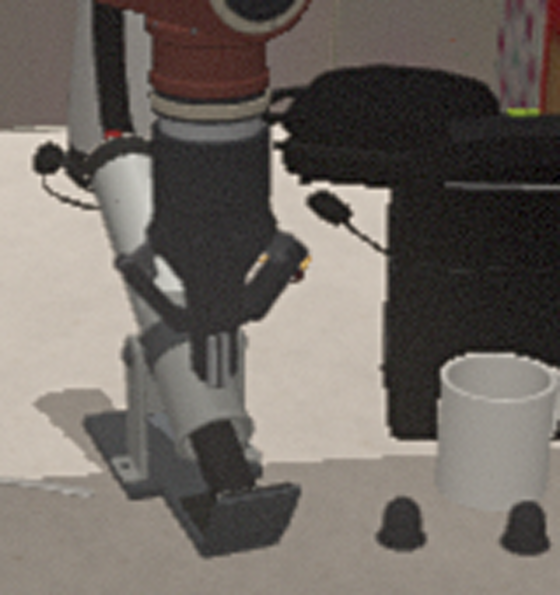

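```bash
python3 -m pendant '[[[0,0,0.004],0,0],[[0,0,0.009],0,0],[[0,0,0.014],0,0],[[0,0,0.019],0,0],[[0,0,0.024],0,0],[[0,0,0.029],0,0],[[0,0,0.036],0,0],[[0,0,0.05],0,0],[[0,0,0.075],0,0],[[0,0,0.1],0,0]]'; python3 -m pendant '[[[0,-0.02,0.01],0,60],[[0.005,-0.04,0.01],0,60],[[0.01,-0.045,0.01],0,60],[[0.01,-0.045,0.01],0,60]]'; python3 - <<'E'
from h import *
c=cam("side"); save(c,"s5",(180,100,340,270),3.5)
c=cam("top"); save(c,"t5",(130,150,330,320),3.5)
s=ctrl.observe(); print(s["tool_pos"],s["contact_force"],s["width"])
E
```

```text
time_s: 5.65
tool_pos: [0.5269, 0.3395, 0.2]
ee_rot: [0.555, -0.555, 0.437, -0.439]
contact_force: [-0.2, 1.3, -0.8]
width: 0.0002
time_s: 6.05
tool_pos: [0.5374, 0.2941, 0.2104]
ee_rot: [0.555, -0.554, 0.438, -0.44]
contact_force: [0.3, 0.9, 0.3]
width: 0.0512
[0.53675248 0.29485792 0.2097236 ] [-1.20988952 -0.13417789  0.01610412] 0.050911105133004717
```

View pics/s5.png

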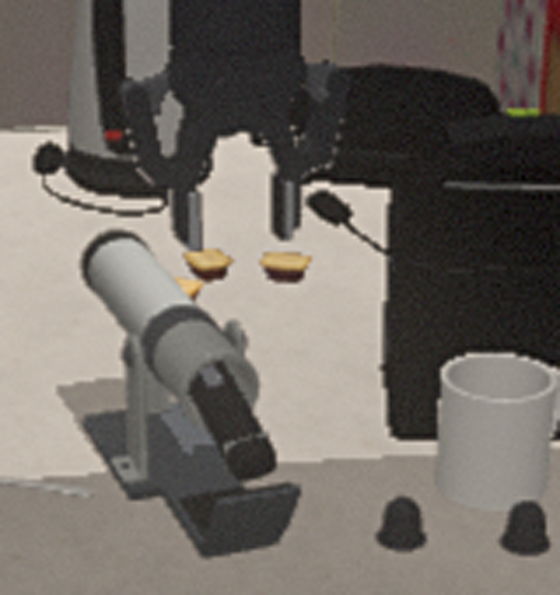

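View pics/t5.png

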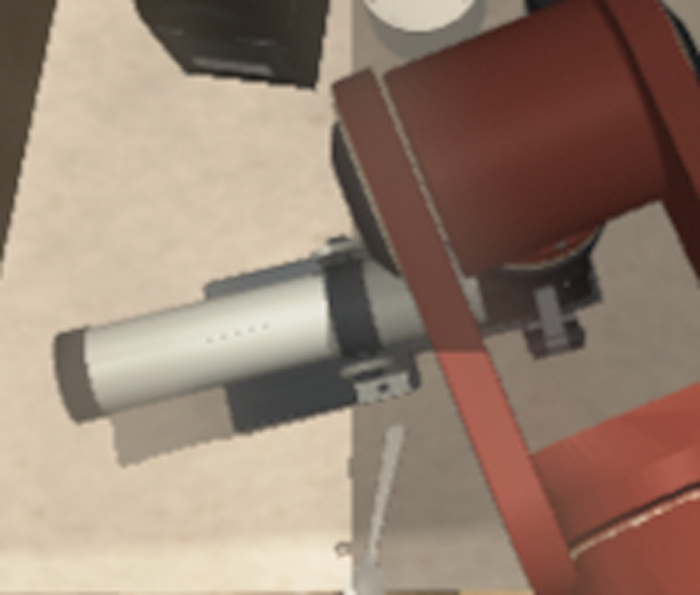

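```bash
python3 - <<'E'
from h import *
s=cam("side"); save(s,"s6",(220,180,270,250),8)
S=lambda x,y:(180+(x+.5)/3.5-.5,100+(y+.5)/3.5-.5)
m=np.array([.529,.327]); a=np.array([np.cos(-1.335),np.sin(-1.335)]); l=np.array([-a[1],a[0]])
for p,z in [((253,458),.091),((232,446),.102),((270,437),.102)]:
    P=onz(s,*S(*p),z); d=P[:2]-m; print(p,P.round(4),"out",d@a,"lat",d@l)
E
```

```text
(253, 458) [0.5411 0.2497 0.091 ] out 0.07800754551318456 lat -0.006267318371824336
(232, 446) [0.5279 0.246  0.102 ] out 0.0784490925788964 lat -0.02001561422121352
(270, 437) [0.5523 0.2551 0.102 ] out 0.07534163898059223 lat 0.005842483779149766
```

View pics/s6.png

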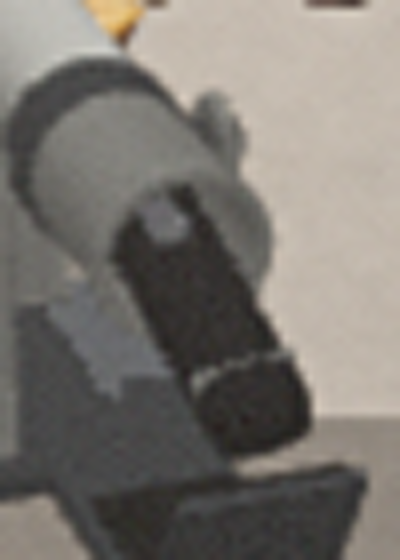

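```bash
python3 - <<'E'
from h import *
s=cam("side")
S=lambda x,y:(220+(x+.5)/8-.5,180+(y+.5)/8-.5)
m=np.array([.529,.327]); a=np.array([np.cos(-1.335),np.sin(-1.335)]); l=np.array([-a[1],a[0]])
for p,z in [((191,378),.102),((288,353),.102),((118,245),.102),((192,190),.102),((155,312),.102),((240,270),.102),((225,455),.08),((310,425),.08)]:
    P=onz(s,*S(*p),z); d=P[:2]-m; print(p,P.round(4),"out",d@a,"lat",d@l)
E
```

```text
(191, 378) [0.5228 0.2479 0.102 ] out 0.07546774686914799 lat -0.02455316285335096
(288, 353) [0.5502 0.2592 0.102 ] out 0.07082761456686167 lat 0.00475466259136438
(118, 245) [0.5109 0.3323 0.102 ] out -0.009392188870123717 lat -0.01637075391067385
(192, 190) [0.5357 0.3673 0.102 ] out -0.03761838756215706 lat 0.015962408264371297
(155, 312) [0.5171 0.2883 0.102 ] out 0.03484281909218718 lat -0.02057605829056633
(240, 270) [0.5434 0.3119 0.102 ] out 0.018038199906295748 lat 0.010451802125317414
(225, 455) [0.5314 0.2445 0.08  ] out 0.08079876807198133 lat -0.016982589031281164
(310, 425) [0.5562 0.2585 0.08  ] out 0.07291697219030013 lat 0.010447960382540106
```

```bash
python3 -m pendant '[[[0,-0.045,0],0,60],[[0,-0.09,0],0,60],[[0,-0.135,0],0,60],[[0,-0.18,0],0,60],[[0,-0.225,0],0,60],[[0,-0.24,0],0,60]]'; python3 - <<'E'
from h import *
c=cam("side"); save(c,"s7",(215,180,275,250),8)
c=cam("top"); save(c,"t7",(220,200,310,270),8)
E
```

```text
time_s: 6.85
tool_pos: [0.5363, 0.0525, 0.2093]
ee_rot: [-0.554, 0.555, -0.438, 0.44]
contact_force: [-0.3, 0.3, -0.3]
width: 0.0515
```

View pics/s7.png

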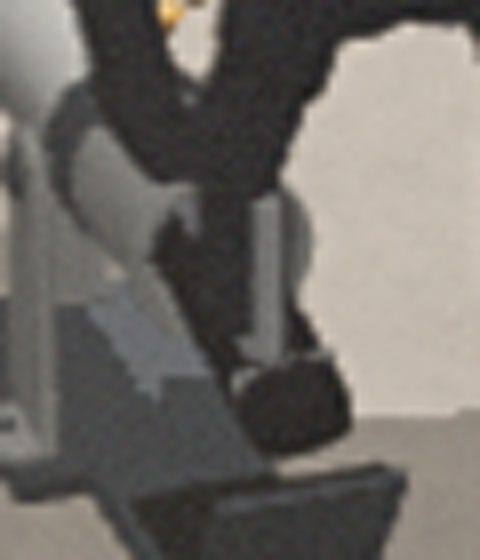

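View pics/t7.png

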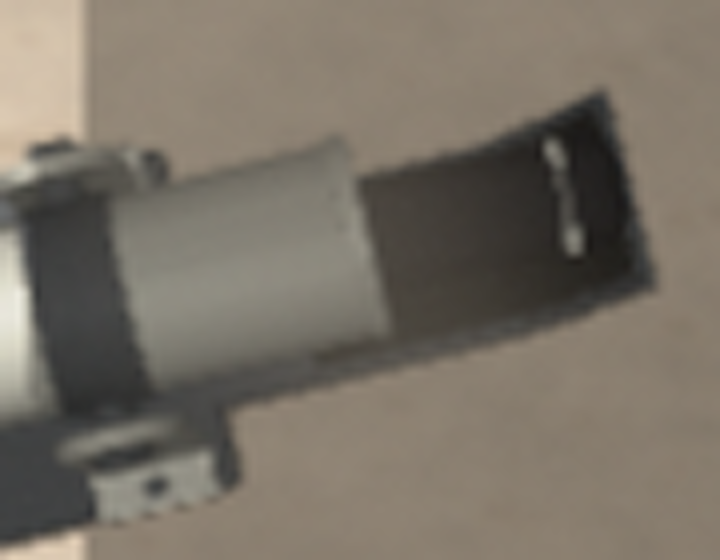

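```bash
python3 - <<'E'
from h import *
s=cam("side");t=cam("top")
S=lambda x,y:(220+(x+.5)/8-.5,180+(y+.5)/8-.5)
S7=lambda x,y:(215+(x+.5)/8-.5,180+(y+.5)/8-.5)
T=lambda x,y:(220+(x+.5)/8-.5,200+(y+.5)/8-.5)
m=np.array([.529,.327]); a=np.array([np.cos(-1.335),np.sin(-1.335)]); l=np.array([-a[1],a[0]])
for st,tp in [(S(197,380),T(574,248)),(S(288,354),T(552,142)),(S7(238,380),T(574,248)),(S7(326,355),T(552,142))]:
    P,g=two(s,st,t,tp); d=P[:2]-m; print(P.round(4),"gap",g.round(4),"out",(d@a).round(4),"lat",(d@l).round(4))
# check: mouth & catch far corners in both views
for st,tp in [(S(365,478),T(603,92)),(S7(405,478),T(603,92)),(S7(225,498),T(655,288))]:
    P,g=two(s,st,t,tp); d=P[:2]-m; print("catch",P.round(4),"gap",g.round(4),"out",(d@a).round(4),"lat",(d@l).round(4))
E
```

```text
[0.527  0.272  0.0888] gap 0.0003 out 0.053 lat -0.0148
[0.5537 0.2775 0.0924] gap 0.0023 out 0.0539 lat 0.0125
[0.5272 0.272  0.0887] gap 0.0001 out 0.0531 lat -0.0146
[0.5535 0.2775 0.0922] gap 0.0029 out 0.0538 lat 0.0122
catch [0.5725 0.2627 0.0602] gap 0.0007 out 0.0727 lat 0.0273
catch [0.5725 0.2627 0.0602] gap 0.0007 out 0.0727 lat 0.0273
catch [0.5199 0.2496 0.0646] gap 0.0023 out 0.0731 lat -0.0269
```

```bash
python3 - <<'E'
from h import *
s=cam("side")
S=lambda x,y:(180+(x+.5)/3.5-.5,100+(y+.5)/3.5-.5)
tcp=np.array([.5367,.2949,.2097]); j=np.array([.972,.236,0])
print("closed tcp", (proj(s,[.5255,.3409,.1455])+.5-[180,100])*3.5)
for z in (.2097,.2147,.2197):
  for o in (-.0255,.0255):
    print(z,o,((proj(s,np.array([*tcp[:2],z])+o*j)+.5-[180,100])*3.5).round(1))
q=ctrl.observe(); m=np.array([.529,.327]); a=np.array([np.cos(-1.335),np.sin(-1.335)]); l=np.array([-a[1],a[0]])
g=m+.028*a-.001*l; print(q["tool_pos"],"shift",np.array([*g,.083])-q["tool_pos"], "yaw",q["q"][0]-q["q"][5])
E
```

```text
closed tcp [212.26983716 319.66025163]
0.2097 -0.0255 [197.2 255.8]
0.2097 0.0255 [276.6 245.7]
0.2147 -0.0255 [197.1 248. ]
0.2147 0.0255 [276.6 238. ]
0.2197 -0.0255 [197.  240.1]
0.2197 0.0255 [276.7 230.3]
[0.5365623  0.05638411 0.20937433] shift [-0.00199334  0.24315707 -0.12637433] yaw 0.2358602093553526
```

```bash
python3 -m pendant '[[[0,0.045,0],0,60],[[0,0.09,0],0,60],[[0,0.135,0],0,60],[[-0.001,0.18,0],0,60],[[-0.002,0.22,0],0,60],[[-0.002,0.238,-0.01],0,60],[[-0.002,0.243,-0.03],0,60],[[-0.002,0.243,-0.05],0,60],[[-0.002,0.243,-0.07],0,60],[[-0.002,0.243,-0.07],0,60]]'; python3 - <<'E'
from h import *
c=cam("side"); save(c,"s8",(200,130,300,250),5)
q=ctrl.observe(); m=np.array([.529,.327]); a=np.array([np.cos(-1.335),np.sin(-1.335)]); l=np.array([-a[1],a[0]])
d=q["tool_pos"][:2]-m; print(q["tool_pos"],d@a,d@l,q["contact_force"])
E
```

```text
time_s: 8.1
tool_pos: [0.5316, 0.2991, 0.1347]
ee_rot: [-0.553, 0.558, -0.438, 0.436]
contact_force: [-1.8, -1.1, -0.8]
width: 0.0511
[0.53282221 0.29943099 0.13695799] 0.02769907499161781 -0.0027241518171566017 [ 0.03417397  0.58548338 -0.40409446]
```

View pics/s8.png

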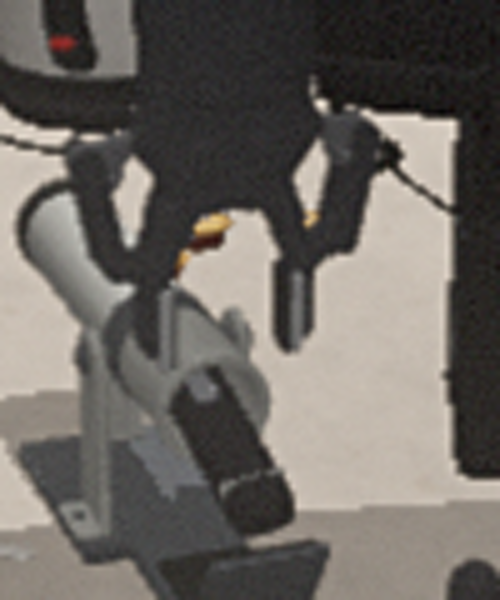

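```bash
python3 -m pendant '[[[0.001,0,-0.02],0,60],[[0.001,0,-0.038],0,60],[[0.001,0,-0.05],0,60],[[0.001,0,-0.058],0,60],[[0.001,0,-0.058],0,60]]'; python3 - <<'E'
from h import *
c=cam("side"); save(c,"s9",(200,130,300,250),5)
q=ctrl.observe(); m=np.array([.529,.327]); a=np.array([np.cos(-1.335),np.sin(-1.335)]); l=np.array([-a[1],a[0]])
d=q["tool_pos"][:2]-m; print(q["tool_pos"],d@a,d@l,q["contact_force"])
E
```

```text
time_s: 8.65
tool_pos: [0.5334, 0.2993, 0.0783]
ee_rot: [-0.554, 0.557, -0.438, 0.437]
contact_force: [-0.6, -0.7, -0.2]
width: 0.051
[0.53394623 0.29950086 0.0791948 ] 0.027893724261406395 -0.001614916832896243 [-0.19422657  0.44598951 -0.39185192]
```

View pics/s9.png

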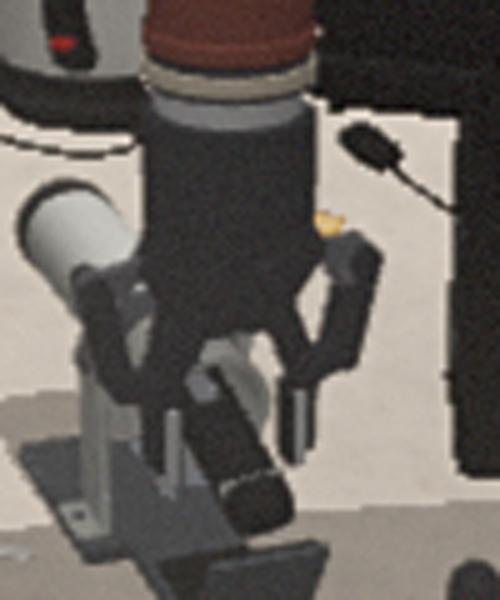

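```bash
python3 -m pendant '[[[0,0,0],0,45],[[0,0,0],0,35],[[0,0,0],0,20],[[0,0,0],0,20],[[0,0,0],0,20],[[0,0,0],0,20],[[0,0,0],0,20]]' 50; python3 - <<'E'
from h import *
c=cam("side"); save(c,"s10",(200,130,300,250),5)
q=ctrl.observe(); print(q["tool_pos"],q["contact_force"],q["width"])
E
```

```text
time_s: 9.4
tool_pos: [0.5346, 0.2997, 0.0797]
ee_rot: [-0.555, 0.556, -0.437, 0.437]
contact_force: [3.2, 0.3, 1.7]
width: 0.029
[0.53449894 0.29965212 0.07962077] [ 2.82681828 -0.38883927  1.73489287] 0.029285671829624653
```

View pics/s10.png

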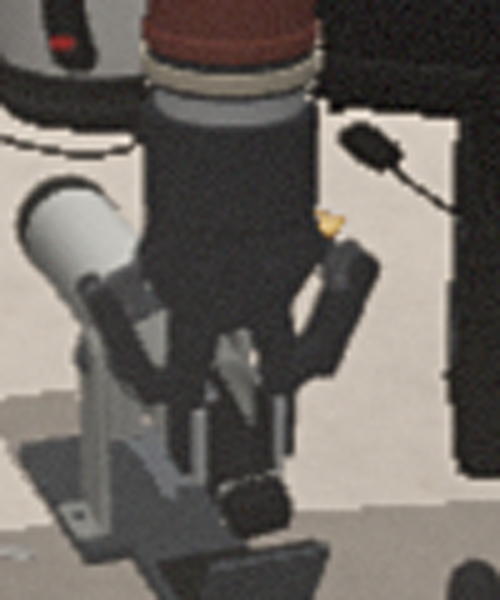

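```bash
python3 -m pendant '[[[0,0,0.002],0,20],[[0.001,-0.005,0.003],0,20],[[0.0035,-0.0146,0.003],0,20],[[0.0058,-0.0243,0.003],0,20],[[0.0082,-0.034,0.003],0,20],[[0.0105,-0.0437,0.003],0,20],[[0.0129,-0.0535,0.003],0,20],[[0.0152,-0.0632,0.003],0,20],[[0.0164,-0.068,0.003],0,20],[[0.0164,-0.068,0.003],0,20]]'; python3 - <<'E'
from h import *
c=cam("side"); save(c,"s11",(180,130,320,280),4)
q=ctrl.observe(); print(q["tool_pos"],q["contact_force"],q["width"])
E
```

```text
time_s: 10.45
tool_pos: [0.5511, 0.2309, 0.0826]
ee_rot: [-0.555, 0.556, -0.438, 0.438]
contact_force: [-0.7, 0.5, -2.3]
width: 0.029
[0.55099071 0.23131157 0.08261806] [-1.08276849 -0.52162261 -0.60384191] 0.02885808563656449
```

View pics/s11.png

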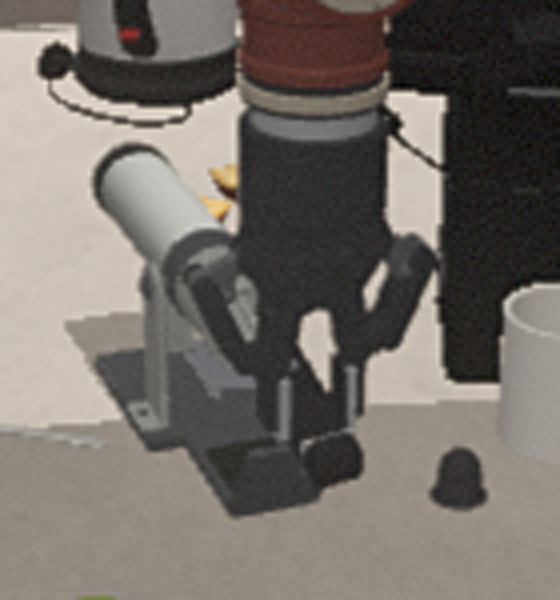

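```bash
python3 -m pendant '[[[0.0012,-0.005,0],0,20],[[0.0035,-0.0146,0],0,20],[[0.0058,-0.0243,0],0,20],[[0.0082,-0.034,0],0,20],[[0.0105,-0.0437,0],0,20],[[0.0129,-0.0535,0],0,20],[[0.0152,-0.0632,0],0,20],[[0.0176,-0.073,0],0,20],[[0.02,-0.083,0],0,20],[[0.022,-0.0915,0],0,20]]';  python3 -m pendant '[[[0,0,0],0,20],[[0,0,0],0,20]]'; python3 - <<'E'
from h import *
c=cam("side"); save(c,"s12",(180,130,340,300),3.5)
c=cam("top"); save(c,"t12",(180,150,400,320),3.5)
q=ctrl.observe(); print(q["tool_pos"],q["contact_force"],q["width"])
E
```

```text
time_s: 11.5
tool_pos: [0.5733, 0.1389, 0.0827]
ee_rot: [-0.555, 0.556, -0.438, 0.438]
contact_force: [0.8, -0.8, -1.9]
width: 0.0286
time_s: 11.7
tool_pos: [0.5733, 0.1387, 0.0827]
ee_rot: [-0.555, 0.556, -0.438, 0.438]
contact_force: [-0.6, -0.2, -1.2]
width: 0.0288
[0.57315774 0.13914408 0.08264733] [ 0.53171345  0.64833477 -1.18257052] 0.02881630009836044
```

View pics/s12.png

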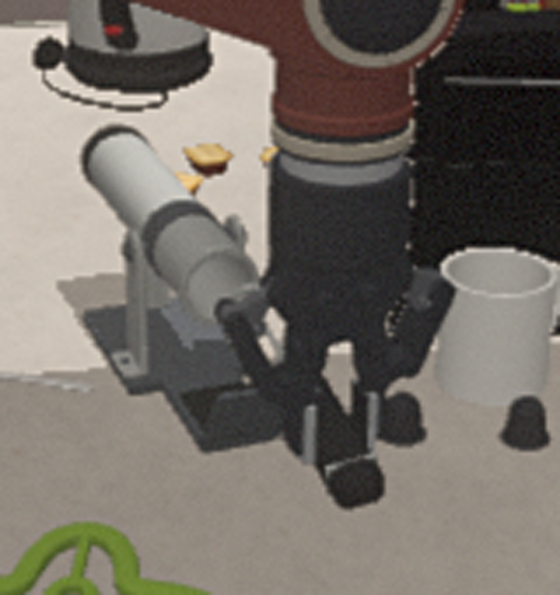

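View pics/t12.png

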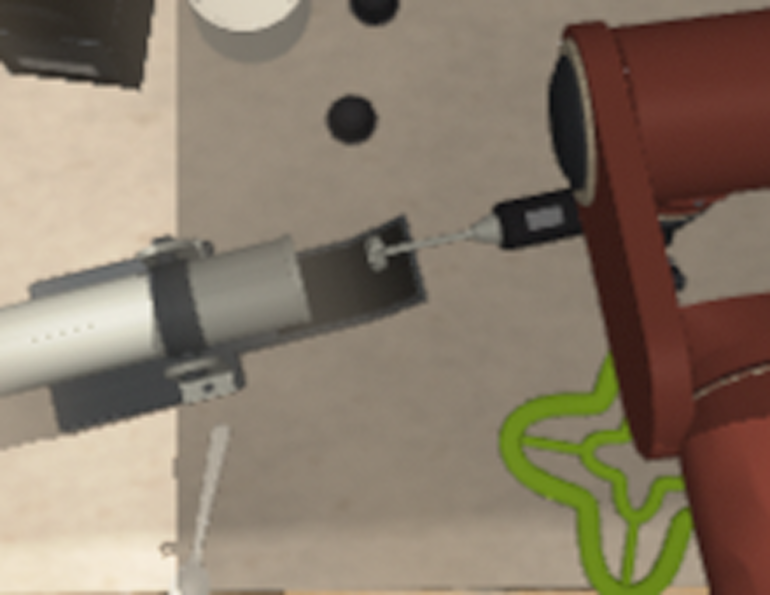

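```bash
python3 - <<'E'
from h import *
t=cam("top");s=cam("side")
T=lambda x,y:(180+(x+.5)/3.5-.5,150+(y+.5)/3.5-.5)
S=lambda x,y:(180+(x+.5)/3.5-.5,130+(y+.5)/3.5-.5)
a=np.array([np.cos(-1.335),np.sin(-1.335)])
q=ctrl.observe(); p=q["tool_pos"]
w=onz(t,*T(368,255),.095)[:2]; h=onz(t,*T(499,222),.095)[:2]
d=(h-w)/np.linalg.norm(h-w); print("whisk",w,"handle front",h,np.linalg.norm(h-w),"yaw",np.arctan2(d[1],d[0]))
b=onz(s,*S(357,485),.093)[:2]; print("butt side",b, np.linalg.norm(b-w))
for o in (w+.135*d, h+.058*d, b-.058*a): print("origin",o,"offset from tcp",o-p[:2], "along a",(o-p[:2])@a)
print("tcp - .0325a",p[:2]-.0325*a)
E
```

```text
whisk [0.54363889 0.28557422] handle front [0.5627571  0.20668693] 0.08117087543402521 yaw -1.3330319477321892
butt side [0.57717283 0.08989868] 0.19852819242211756
origin [0.5754355  0.15437218] offset from tcp [0.00229241 0.01509672] along a -0.014143429894684298
origin [0.57641787 0.15031864] offset from tcp [0.00327477 0.01104319] along a -0.009972562538035863
origin [0.56362303 0.14629374] offset from tcp [-0.00952007  0.00701828] along a -0.009048128470496996
tcp - .0325a [0.56555053 0.17087614]
```

```bash
python3 -m pendant '[[[0,-0.002,0.012],0,20],[[-0.012,-0.006,0.02],0,20],[[-0.032,-0.012,0.022],0,20],[[-0.052,-0.018,0.022],0,20],[[-0.074,-0.023,0.022],0,20],[[-0.096,-0.028,0.02],0,20],[[-0.118,-0.034,0.01],0,20],[[-0.138,-0.039,0],0,20],[[-0.15,-0.042,-0.012],0,20],[[-0.15,-0.042,-0.024],0,20]]';  python3 -m pendant '[[[0,0,-0.01],0,20],[[0,0,-0.015],0,20],[[0,0,-0.015],0,20]]'; python3 - <<'E'
from h import *
c=cam("side"); save(c,"s13",(120,180,320,350),3.5)
c=cam("top"); save(c,"t13",(240,190,440,340),3.5)
q=ctrl.observe(); print(q["tool_pos"],q["contact_force"],q["width"])
E
```

```text
time_s: 12.9
tool_pos: [0.4225, 0.0973, 0.0588]
ee_rot: [-0.555, 0.556, -0.437, 0.438]
contact_force: [-0.1, 0.3, -1.5]
width: 0.0289
time_s: 13.2
tool_pos: [0.4225, 0.0973, 0.0432]
ee_rot: [-0.555, 0.556, -0.438, 0.437]
contact_force: [0.0, 0.3, -1.5]
width: 0.0289
[0.42322389 0.09738555 0.04417403] [-0.02520485  0.29597376 -1.32305823] 0.02885334029884141
```

View pics/s13.png

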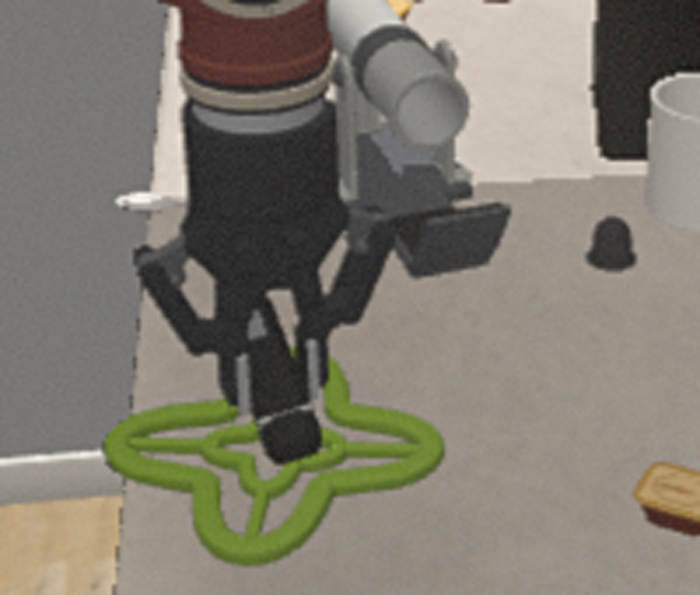

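View pics/t13.png

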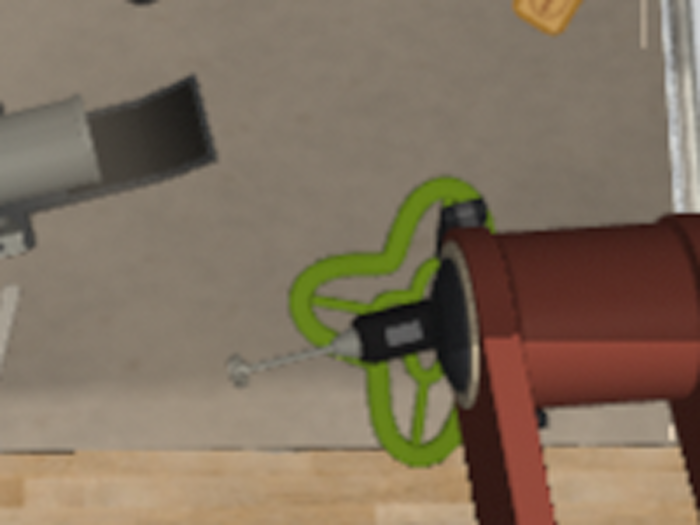

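```bash
python3 - <<'E'
from h import *
t=cam("top");s=cam("side")
T=lambda x,y:(240+(x+.5)/3.5-.5,190+(y+.5)/3.5-.5)
S=lambda x,y:(120+(x+.5)/3.5-.5,180+(y+.5)/3.5-.5)
z=.055
w=onz(t,*T(228,373),z)[:2]; h=onz(t,*T(357,336),z)[:2]; b=onz(s,*S(291,445),z)[:2]
d=(h-w)/np.linalg.norm(h-w); print(w,h,np.linalg.norm(h-w),np.arctan2(d[1],d[0]))
a=np.array([np.cos(-1.335),np.sin(-1.335)])
for o in (w+.135*d,h+.058*d,b-.058*a): print(o, o-np.array([.4205,.109]))
# heights: whisk, front and butt via two views
print("seam z check", two(s,S(285,412),t,T(0,0))[1])
print(ctrl.observe()["tool_pos"])
E
```

```text
[0.39026267 0.24450397] [0.41163738 0.1654236 ] 0.08191815070170003 -1.3068133172493956
[0.4254879  0.11418059] [0.0049879  0.00518059]
[0.42677118 0.10943281] [0.00627118 0.00043281]
[0.41552037 0.09954006] [-0.00497963 -0.00945994]
seam z check 0.23710136891250871
[0.42329072 0.09735155 0.04444292]
```

```bash
python3 -m pendant '[[[0,0,-0.008],0,20],[[0,0,-0.016],0,20],[[0,0,-0.022],0,20],[[0,0,-0.026],0,20],[[0,0,-0.026],0,20]]';  python3 -m pendant '[[[0,0,-0.002],0,20],[[0,0,-0.003],0,20],[[0,0,-0.003],0,20]]';  python3 -m pendant '[[[0,0,-0.001],0,20],[[0,0,-0.002],0,20],[[0,0,-0.002],0,20]]'; python3 - <<'E'
from h import *
c=cam("side"); save(c,"s14",(140,200,280,350),4)
q=ctrl.observe(); print(q["tool_pos"],q["contact_force"],q["width"])
E
```

```text
time_s: 13.9
tool_pos: [0.4235, 0.0973, 0.0183]
ee_rot: [-0.555, 0.556, -0.437, 0.438]
contact_force: [0.4, -0.4, 1.1]
width: 0.0284
time_s: 14.2
tool_pos: [0.4241, 0.0975, 0.0158]
ee_rot: [0.556, -0.555, 0.437, -0.438]
contact_force: [0.0, 2.2, 4.5]
width: 0.0288
time_s: 14.5
tool_pos: [0.4249, 0.0976, 0.0154]
ee_rot: [0.556, -0.555, 0.436, -0.438]
contact_force: [-3.8, 0.8, 12.2]
width: 0.0286
[0.42489354 0.09756165 0.01535611] [-3.50568894  1.08840035 12.90259884] 0.02851858648670459
```

View pics/s14.png

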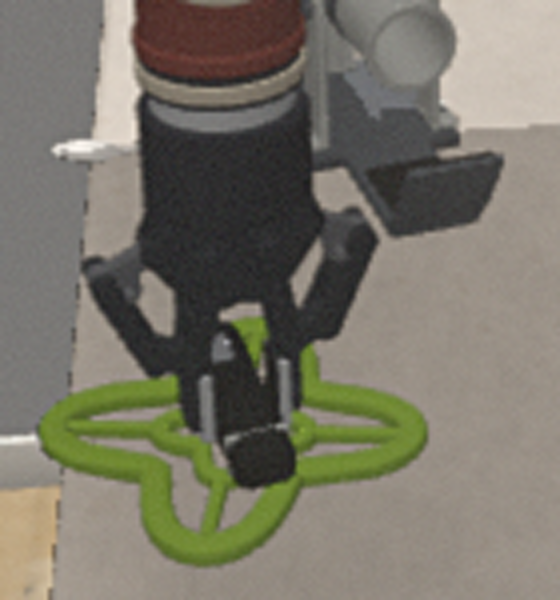

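```bash
python3 -m pendant '[[[0,0,0.001],0,20],[[0,0,0.001],0,33],[[0,0,0.001],0,36],[[0,0,0.001],0,40],[[0,0,0.001],0,46],[[0,0,0.001],0,55],[[0,0,0.001],0,55],[[0,0,0.001],0,55]]'; python3 - <<'E'
from h import *
c=cam("side"); save(c,"s15",(140,200,280,350),4)
q=ctrl.observe(); print(q["tool_pos"],q["contact_force"],q["width"])
E
```

```text
time_s: 15.35
tool_pos: [0.4249, 0.0976, 0.0164]
ee_rot: [0.556, -0.555, 0.436, -0.438]
contact_force: [0.4, -0.4, -0.5]
width: 0.0468
[0.42494115 0.09757634 0.01639161] [ 0.63890609  0.96168391 -0.00834515] 0.046820452584520604
```

View pics/s15.png

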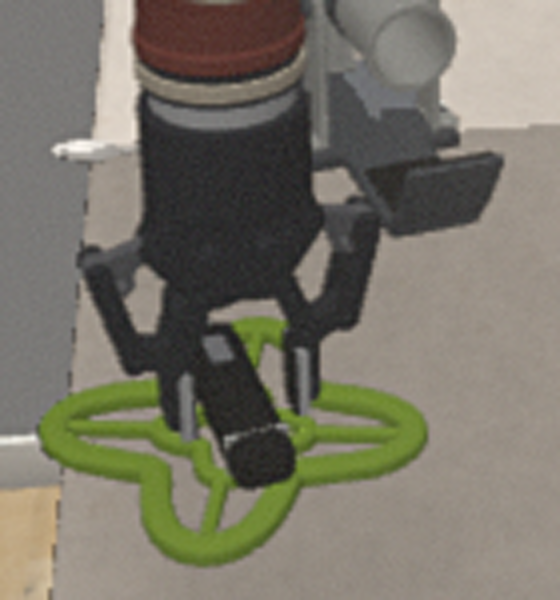

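Released cleanly; the handle lies on the trivet. Raising straight up and moving clear.

```bash
python3 -m pendant '[[[0,0,0.01],0,55],[[0,0,0.03],0,55],[[0,0,0.06],0,55],[[0,0,0.1],0,55],[[0,0,0.14],0,55],[[0.01,-0.045,0.16],0,55],[[0.02,-0.09,0.17],0,55],[[0.03,-0.135,0.17],0,55],[[0.04,-0.18,0.17],0,55],[[0.04,-0.2,0.17],0,55]]';python3 -m pendant '[[[0,-0.04,0],0,55],[[0,-0.08,0],0,55],[[0,-0.08,0],0,55],[[0,-0.08,0],0,55]]'; python3 - <<'E'
from h import *
c=cam("side"); save(c,"s16"); 
c=cam("top"); save(c,"t16",(230,200,430,350),4); save(c,"t16f")
q=ctrl.observe(); print(q["tool_pos"],q["contact_force"],q["width"])
E
```

```text
time_s: 16.4
tool_pos: [0.4656, -0.1057, 0.1878]
ee_rot: [0.555, -0.555, 0.436, -0.44]
contact_force: [-0.4, 1.5, -0.3]
width: 0.0468
time_s: 16.8
tool_pos: [0.4654, -0.1862, 0.1883]
ee_rot: [0.555, -0.554, 0.437, -0.441]
contact_force: [0.2, 0.1, 0.2]
width: 0.0466
[ 0.46553801 -0.18493159  0.18802118] [ 1.24006112 -0.37492046  0.01266695] 0.047341595465667366
```

View pics/s16.png

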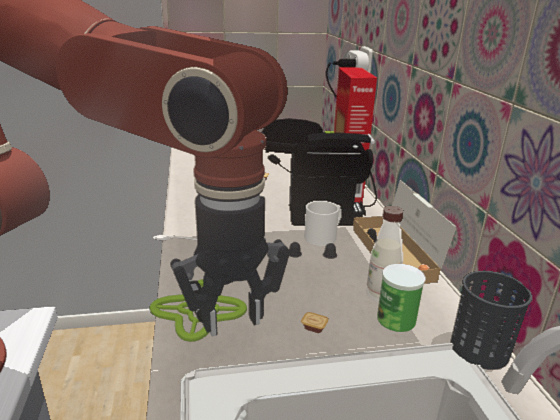

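View pics/t16.png

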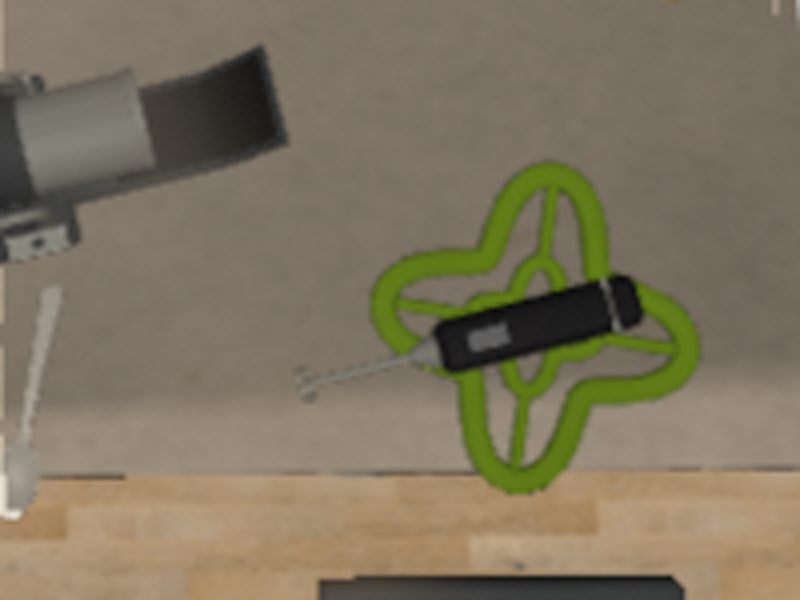

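```bash
python3 -m pendant '[[[-0.03,-0.03,0],0,55],[[-0.06,-0.06,0],0,55],[[-0.09,-0.09,0],0,55],[[-0.12,-0.12,0],0,55],[[-0.15,-0.14,0],0,55],[[-0.165,-0.15,0],0,55],[[-0.165,-0.15,0],0,55]]'; python3 - <<'E'
from h import *
c=cam("side"); save(c,"s17",(140,140,280,350),2.8); t=cam("top"); save(t,"t17")
q=ctrl.observe(); print(q["time_s"],q["tool_pos"],q["contact_force"],q["width"])
T=lambda x,y:(230+(x+.5)/4-.5,200+(y+.5)/4-.5)
o=onz(t,*T(538,323),.0215)
hsv=cv2.cvtColor(t["color"],cv2.COLOR_RGB2HSV); mk=cv2.inRange(hsv,(30,120,50),(50,255,255)); mk[:230]=0
n,l,st,ce=cv2.connectedComponentsWithStats(mk)
P=[]
for i in range(1,n):
    if st[i,4]>15: ys,xs=np.where(l==i); P+=[onz(t,x,y,.0105)[:2] for x,y in zip(xs,ys)]
ci=cv2.minEnclosingCircle(np.array(P,np.float32)*1000); print("trivet",ci,"frother",o)
for n,k in(("side",c),("top",t)):
    d=np.abs(k["color"].astype(int)-np.load(n+"0.npy").astype(int)).sum(2)>60
    cv2.imwrite("pics/d_%s.png"%n,d.astype(np.uint8)*255)
E
```

```text
time_s: 17.6
tool_pos: [0.2997, -0.3349, 0.1882]
ee_rot: [0.555, -0.555, 0.436, -0.44]
contact_force: [0.2, 0.3, -0.0]
width: 0.0471
17.7 [ 0.30111709 -0.33408924  0.18811605] [ 0.18072799  1.01124843 -0.28876334] 0.04730154321821774
trivet ((420.3691101074219, 110.64717864990234), 92.01693725585938) frother [0.42215009 0.11085811 0.0215    ]
```

View pics/s17.png

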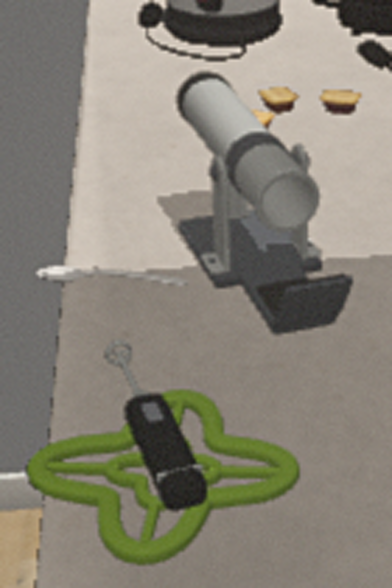

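View pics/d_side.png

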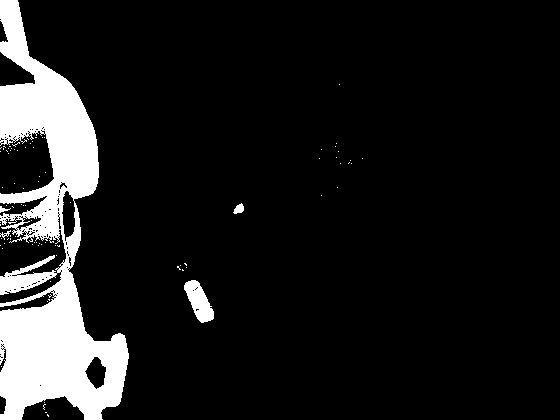

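View pics/d_top.png

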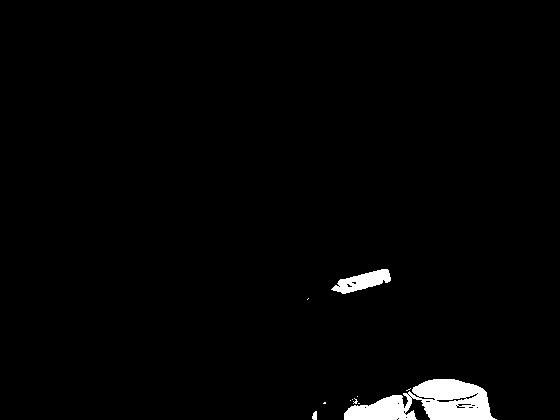

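The before/after difference shows only the frother and the arm. The tube's outline is unchanged, so it is level, and all the other things are where they started. The frother lies about 2 mm from the trivet's centre, and the arm is clear.

```bash
python3 - <<'E'
from h import *
q=ctrl.observe(); print(q["contact_force"],np.abs(q["joint_velocities"]).max()); print(workorder.close_job())
E
```

```text
[ 0.18072799  1.01124843 -0.28876334] 0.018797540283386753
the job is handed in; nothing more can be done
None
```

The frother is out of the tube and lying on the trivet, and I handed the job in at 17.7 s of the 48 s allowed. No verdict was reported.

**What I did:** I pressed the tube mouth down with closed fingers to about 99 mm above the worktop and held it for about a second. The handle slid out to the catch, and I let the tube swing back level. I then gripped the handle at 50 N, drew the frother straight out along the axis and lowered it until it touched the trivet. I let go there, raised the gripper straight up and moved the arm away.

**Last checks:**
- **Placing:** the handle's middle measured about 2 mm from the trivet's centre, and the handle looked flat in both views. I did not measure its height or tilt numerically.
- **Other things:** comparing pictures from before and after, only the frother and the arm changed. The tube's outline is where it was at the start, so it hangs level, and nothing else moved.
- **Robot:** it was clear of everything, with only sensor-level noise on the force reading.

**Checks that disagreed:**
- **Grip position:** before the grasp I took a seam on the handle for its butt end and judged 53 mm to be sticking out. The pull-out pictures put it at about 73 mm, so I gripped nearer the handle's middle than planned. I corrected the placing offset for this.
- **Set-down height:** the handle touched the trivet with the gripper about 6 to 8 mm higher than I expected. The contact force rose to about 13 N before I let go.

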